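Close and latch the toolbox

ROBOT

A 6-joint arm with a two-finger parallel gripper is mounted at the origin on a cart in front of the work surface, level with it; the furniture and walls round the work are solid. World frame = base frame: x ahead of the robot, y to its left, z up, the work surface at z = 0. Lengths are in m, angles in rad, forces in N, time in s.
With the tool pointing down it reaches from about 0.325 to 0.9 m from the base axis. Payload 6.1 kg.
Tool frame: the origin (TCP) lies midway between the tips of the shut fingers; the grasp point (between the pads) lies 19 mm behind it; z points along the fingers, y is the line along which they close (so a half turn about z gives the same grasp; the last joint's range is limited). The gripper opens to 87 mm and grips with 3 to 60 N. Pads are 19 mm wide; open, the fingers measure 117 mm over their backs; the gripper's body (75 mm by 190 mm) begins 51 mm behind the grasp point.
Start: joints at [-1.399, 0.22, 1.526, -0, 1.395, -0.126], TCP at [0.183, -0.597, 0.194] pointing down, gripper open.
Joint ranges: [-2.98, 2.98], [-0.91, 2.08], [0.09, 2.57], [-1.24, 4.39], [0.2, 2.65], [-2.68, 2.68]. Speed limits (rad/s): [2.57, 2.57, 3.01, 3.14, 3.14, 3.14].

INTERFACE

Orientations are given as a rotation vector (axis times angle).
In Python, from cell import telemetry, imaging, job gives the robot as it stands.
- The arm moves only by the shell command python3 -m jog 'ROWS' [OPENING] [FORCE]. ROWS is JSON, a list of rows, each a list of 6 numbers: the shift along the tool's x, y, z normalised to -1 to 1, where 1 is 0.04 m, then the turn, a rotation vector about the tool's x, y, z normalised to -1 to 1, where 1 is 0.08 rad. In form: [[tx, ty, tz, rx, ry, rz], ...]. A call has 1 to 20 rows; each row shifts and turns the commanded pose from where the row before left it, along the tool's axes as they then stand; what a row does not reach is not made up. A row lasts 1/12 s, in which the tool goes at most 41.7 mm and 7.16 degrees, less where a joint would pass 70% of its speed; a pose out of reach is approached as far as the arm can. A call with a number of a shift or a turn outside -1 to 1 is refused whole. A call with a gripper value outside its range is refused whole. OPENING is the closure, from 0 (fully open) to 1 (shut), set as the call begins (- or left out, the last holds). The fingers move at their own pace and stop on an object; FORCE is the grip in N (left out, the last holds). Time passes only in rows, so rows that do not move let the fingers close. It gives the time, the measured TCP pose, the force, the opening and the grip force at its end, in the units of the state.
- telemetry.read_state(): the state, without advancing time (a new reading comes with each control period).
- imaging.grab_frame(name): name is "side" or "top" or "wrist"; returns a dict with "img" (480x640x3 uint8, blue, green, red), "fx", "fy", "cx", "cy" (pixels), "dist_coeffs" ([k1, k2, p1, p2, k3] as OpenCV has them; the pictures are not rectified), "cam_to_world" (4x4, takes a point from camera to world coordinates). Camera axes: x right, y down, z forward; pixel columns grow to the right and rows downward; lengths in m; the calibration is good to about 2 mm. A picture is of the moment at which its call begins. There is no depth.
- job.hand_in(): hands the job in; it is judged then, once.
The state is a dict: "time": time; "joint_pos": joint angles; "qvel": joint speeds; "joint_efforts": joint torques, N m; "eef_pos": TCP position; "orientation": TCP orientation; "contact_force": force on the tool from outside, world axes, zero at the start; "torque": the same for the moment, N m; "finger_gap": opening from 0.0 (shut) to 1.0 (fully open); "gripper_force": force on a finger pad.
Only numpy, scipy, OpenCV 4.12 (cv2) and the standard library are available. Lean on these libraries where they do the work, as an engineer would, in place of code of your own. Each camera call takes 0.05 s, during which the arm holds its last target. There are 200 camera calls.

TASK

The packed toolbox stands open on the desk. With the fingertips only, push its stiff lid over and down until it is fully shut, and after that push the loose latch on its front flat against the box so that it is fastened. Do not lift or shift the toolbox, and leave the things around it where they are.

Things in the scene. Friction and masses are not known exactly. Their poses are not given: they have to be found in the camera images.
- toolbox: Small toolbox (blue body, pale lid), 142 (x) x 221 (y) x 117 mm shut, about 4 kg, loose on the desk but heavy enough to stay if pushed lightly. Origin: centre of its underside; z up, its -x side is the front, which faces roughly towards the robot. The body's rim is 62 mm up. The shut lid's flat top is 99 mm up, with a low carrying handle on it up to 117 mm.
- toolbox_lid (a joint): Lid angle, rad: 0 shut, grows as it opens to the back (1.57: its top face upright, looking back). Hinge line along the toolbox's y, 67 mm behind the origin, 62 mm up. Starts at 1.1 to 1.6. The hinge is stiff: the lid stays where it is left and does not fall shut, so it must be pushed all the way down (about 1.5 N at its front edge).
- lid_front_edge (a point): Middle of the lid's front face: 131 mm from the hinge line, half-way up the 36 mm deep lid (80 mm above the desk when shut). The lid is 217 mm wide; its outer (top) face lies 37 mm from the hinge line, with the carrying handle along y in its middle. Standing open, its highest edge is 165 to 200 mm above the desk.
- toolbox_latch (a joint): Latch angle, rad: 0 upright and flat against the front (fastened), grows as it tips out forward and down. Starts tipped out by 0.3 to 0.55 and stays where it is left: no spring, no snap. It yields to 1 to 3 N at its free edge pushed slowly (under 20 mm/s) and resists fast pushes. It hinges at its lower edge along the toolbox's y, 67 mm in front of the origin, 50 mm up.
- latch_tip (a point): Middle of the free (upper) edge of the latch, a plate 30 mm wide, 31 mm high and 4 mm thick in the middle of the toolbox's front. When fastened it reaches from 51 to 81 mm above the desk and its outer face is 71 mm in front of the toolbox's origin.
- solder: Reel of solder standing inside the toolbox, 55 mm across, 50 mm high; origin at the centre of its underside. Leave it there.
- screwdriver: Screwdriver lying on the desk near the toolbox's right (-y) side, 187 mm long, 26 mm thick; origin at its middle, underside. Leave it.
- glue: Small glue bottle, 24 mm across, 75 mm high, standing near the toolbox's left (+y) side; origin at the centre of its underside. Leave it.
- masking_tape: Roll of masking tape lying behind the toolbox, 87 mm across, 24 mm high; origin at the centre of its underside. Leave it.
- cell_checker: Small black cell checker, 56 x 34 x 15 mm, lying to the left near the desk's front edge; origin at the centre of its underside. Leave it.
- mug: White mug, 88 mm high, standing at the left near the desk's front edge; origin at the centre of its underside. Leave it. Behind it and to its left a big fixed storage tub, far taller than the toolbox, fills the desk beyond about x = 0.46, to the left of y = 0.08: keep the arm clear of it.
Mind the look-alikes: they are no part of the job. Several things look just like the solder: the one meant starts farthest to the robot's left.

How it is judged:
By the outcome, as a careful person would: the job done as asked, in the order asked, and still so for the second after the job is handed in, with the robot touching nothing.
It also fails if it takes over 62 s, if anything falls off the work surface, if the arm or the gripper's body presses on something with over 40 N, if the wrist force passes 120 N, or if a joint passes its speed limit or range.

## Working session

There is one attempt and no reset: what is moved stays moved. The work goes in short steps, Python scripts to look and compute and a shell command to move; the robot and the scene stay as the last step left them, time stands still between calls to the robot, and variables do not carry over. Pictures are saved under pics/ and viewed, at most 10 in all, crops included, and the job is handed in when it is done.

```bash
mkdir -p pics; ls; python3 - <<'E'
from cell import telemetry, imaging
import cv2,numpy as np
print(telemetry.read_state())
for n in("side","top"):
    f=imaging.grab_frame(n); cv2.imwrite(f"pics/{n}0.png",f["img"]); print(n,f["fx"],f["cx"],f["cy"],f["dist_coeffs"]); print(np.round(f["cam_to_world"],3))
E
```

```text
pics
{'time': 0.0, 'joint_pos': array([-1.39910973e+00,  2.21224425e-01,  1.52765114e+00, -1.24182835e-06,
        1.39475035e+00, -1.26131323e-01]), 'qvel': array([ 5.89995507e-04, -4.71631424e-04,  1.02373179e-03, -9.23230777e-05,
       -2.13566344e-05, -3.95827230e-04]), 'joint_efforts': array([-2.77175868e-04, -4.94608963e+01, -3.87381327e+01,  6.98256469e-02,
        5.72529389e-02, -1.38414266e-04]), 'eef_pos': array([ 0.18325078, -0.59678336,  0.19291723]), 'orientation': array([-3.10481606e+00, -4.65783110e-01,  7.46131629e-05]), 'contact_force': array([0.20823189, 0.01553257, 1.25905373]), 'torque': array([0.00899092, 0.0721803 , 0.00762446]), 'gripper_force': 0.0, 'finger_gap': 1.0015372124918802}
side 601.6324893357477 312.31549879606695 246.65956179615475 [-0.12662845  0.          0.          0.          0.        ]
[[-0.847 -0.169  0.503 -0.167]
 [-0.53   0.314 -0.788  1.097]
 [-0.025 -0.934 -0.355  0.604]
 [ 0.     0.     0.     1.   ]]
top 519.8441539064554 317.5444150927435 239.3436217490019 [-0.10707022  0.          0.          0.          0.        ]
[[-0.014 -0.982  0.189  0.328]
 [-1.     0.013 -0.007 -0.063]
 [ 0.004 -0.189 -0.982  1.432]
 [ 0.     0.     0.     1.   ]]
```

View pics/side0.png

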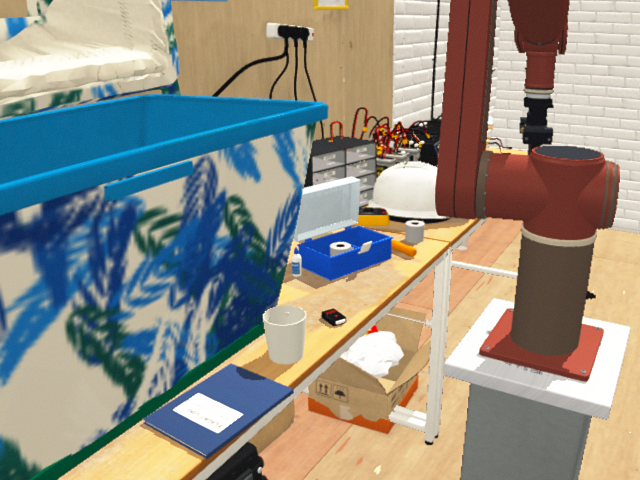

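View pics/top0.png

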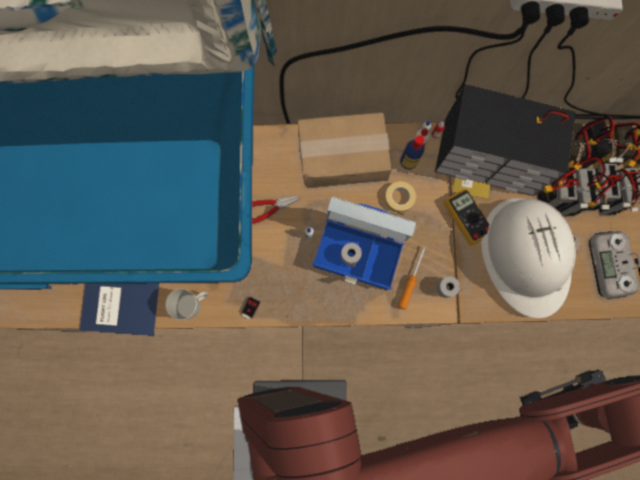

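The side view shows the open box, with its front rim from (312,275) to (391,235) and the latch near (366,246). The top view shows the front rim corners near (315,268) and (391,288), the latch near (350,281) and the open lid's pale band from (330,203) to (413,240). The glue is at (309,231) and the screwdriver at (412,278).

```bash
cat > h.py <<'E'
import cv2,numpy as np
from cell import imaging,telemetry
def ray(f,uv):
    K=np.array([[f["fx"],0,f["cx"]],[0,f["fy"],f["cy"]],[0,0,1.]])
    p=cv2.undistortPoints(np.array(uv,float).reshape(-1,1,2),K,np.array(f["dist_coeffs"])).reshape(-1,2)
    M=np.array(f["cam_to_world"]); d=np.c_[p,np.ones(len(p))]@M[:3,:3].T
    return M[:3,3],d
def plane(f,uv,z):
    o,d=ray(f,uv); return o+d*((z-o[2])/d[:,2])[:,None]
def proj(f,P):
    K=np.array([[f["fx"],0,f["cx"]],[0,f["fy"],f["cy"]],[0,0,1.]])
    M=np.linalg.inv(f["cam_to_world"])
    return cv2.projectPoints(np.array(P,float).reshape(-1,1,3),cv2.Rodrigues(M[:3,:3])[0],M[:3,3],K,np.array(f["dist_coeffs"]))[0].reshape(-1,2)
def two(f,a,g,b):
    o1,d1=ray(f,[a]);o2,d2=ray(g,[b]);d1=d1[0];d2=d2[0]
    t=np.linalg.lstsq(np.c_[d1,-d2],o2-o1,rcond=None)[0]
    p,q=o1+t[0]*d1,o2+t[1]*d2
    return (p+q)/2,np.linalg.norm(p-q)
E
python3 - <<'E'
from h import *
f=imaging.grab_frame("top");s=imaging.grab_frame("side")
h=cv2.cvtColor(f["img"],cv2.COLOR_BGR2HSV)
m=cv2.inRange(h,(110,170,60),(130,255,255)); m[:, :300]=0;m[:190]=0;m[300:]=0;m[:,430:]=0
n,l,st,c=cv2.connectedComponentsWithStats(m);i=1+st[1:,4].argmax();print(st[i])
cn=max(cv2.findContours((l==i).astype(np.uint8),0,2)[0],key=cv2.contourArea)
ap=cv2.approxPolyDP(cn,3,True)[:,0];print(ap.tolist());print(plane(f,ap,.062).round(3).tolist())
big=cv2.resize(f["img"][190:310,290:430],None,fx=4,fy=4,interpolation=3)
b2=cv2.resize(s["img"][165:285,280:420],None,fx=4,fy=4,interpolation=3)
b=np.vstack([big,b2])[:, :]; cv2.imwrite("pics/c1.png",np.hstack([big,b2])[:, :] if 0 else cv2.resize(np.hstack([cv2.resize(f["img"][190:310,300:420],(400,400),interpolation=3),cv2.resize(s["img"][165:285,285:405],(400,400),interpolation=3)]),(800,400)))
E
```

```text
[ 314  222   88   66 2836]
[[328, 222], [314, 265], [388, 287], [401, 244], [398, 248], [398, 243], [391, 239], [384, 241]]
[[0.639, -0.102, 0.062], [0.522, -0.062, 0.062], [0.461, -0.257, 0.062], [0.576, -0.297, 0.062], [0.565, -0.288, 0.062], [0.579, -0.289, 0.062], [0.59, -0.27, 0.062], [0.585, -0.251, 0.062]]
```

View pics/c1.png

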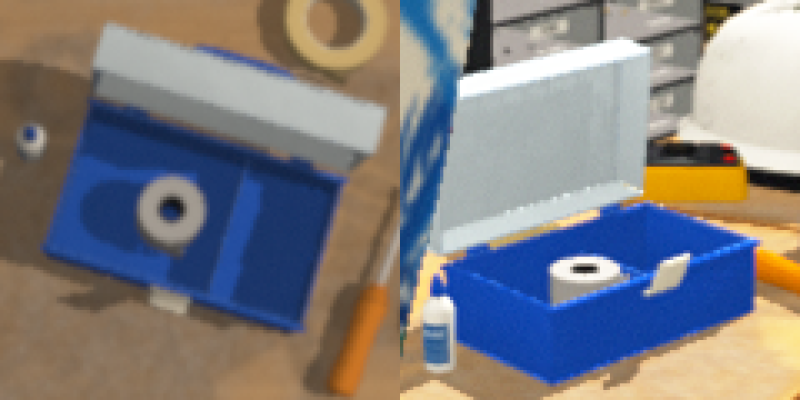

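The crop (scale 3.33) shows, in the top view, the rim's front corners near (313,265) and (391,289) and the back right corner near (403.5,244). The lid's outer top right corner is near (415,222) in the top view and (359,178) in the side view. The latch tip is at about (351,279) in the top view and (367,242) in the side view.

```bash
python3 - <<'E'
from h import *
f=imaging.grab_frame("top");s=imaging.grab_frame("side")
P=plane(f,[(313,265.2),(390.7,288.5),(403.5,244)],.062);print(P.round(3),np.linalg.norm(P[0]-P[1]),np.linalg.norm(P[1]-P[2]))
# from side view: front corners top
Q=plane(s,[(285+156*.3,165+310*.3),(285+352*.3,165+242*.3)],.062);print(Q.round(3),np.linalg.norm(Q[0]-Q[1]))
A=(P[:2]+Q)/2
ey=A[0]-A[1];ey/=np.linalg.norm(ey);ex=np.array([ey[1],-ey[0],0]);O=A.mean(0)+.071*ex;O[2]=0
print("yaw",np.arctan2(ex[1],ex[0]),"O",O)
def loc(p):return np.array([(p-O)@ex,(p-O)@ey,p[2]]).round(3)
for n,a,b in(("lid R outer top",(300+384*.3,190+105*.3),(285+248*.3,165+43*.3)),
 ("latchtip",(300+172*.3,190+290*.3),(285+274*.3,165+258*.3))):
    p,e=two(f,a,s,b);print(n,p.round(3),e,loc(p))
for th in(1.1,1.3,1.5):
  L=[]
  for r,hh in((.133,.037),(.133,0)):
    for y in(.108,-.108):
      x=-r;L.append(O+ex*(.067-r*np.cos(th)+hh*np.sin(th))+ey*y+[0,0,.062+r*np.sin(th)+hh*np.cos(th)])
  print(th,proj(f,L).round(0).tolist(),proj(s,L).round(0).tolist())
E
```

```text
[[ 0.522 -0.06   0.062]
 [ 0.457 -0.264  0.062]
 [ 0.576 -0.303  0.062]] 0.2147685348390763 0.12543979613393424
[[ 0.519 -0.061  0.062]
 [ 0.455 -0.258  0.062]] 0.20689422349990175
yaw -0.3097626025471042 O [ 0.55571518 -0.18224119  0.        ]
lid R outer top [ 0.595 -0.317  0.194] 0.02746187294459487 [ 0.078 -0.117  0.194]
latchtip [ 0.482 -0.163  0.076] 0.011515483715808331 [-0.076 -0.004  0.076]
1.1 [[325.0, 215.0], [410.0, 240.0], [321.0, 229.0], [406.0, 254.0]] [[300.0, 195.0], [362.0, 179.0], [308.0, 204.0], [371.0, 188.0]]
1.3 [[329.0, 204.0], [414.0, 229.0], [324.0, 219.0], [409.0, 244.0]] [[293.0, 192.0], [355.0, 177.0], [302.0, 199.0], [364.0, 183.0]]
1.5 [[332.0, 194.0], [416.0, 219.0], [327.0, 208.0], [412.0, 233.0]] [[286.0, 191.0], [348.0, 176.0], [295.0, 195.0], [357.0, 179.0]]
```

```bash
python3 -m jog '[[0,0,-0.2,0,0,0.76],[0,0,-0.2,0,0,0.76],[0,0,-0.2,0,0,0.76],[0,0,-0.2,0,0,0.76],[0,0,-0.2,0,0,0.76],[0,0,-0.2,0,0,0.76],[0,0,-0.2,0,0,0.76],[0,0,-0.2,0,0,0.76],[0,0,-0.2,0,0,0.76],[0,0,-0.2,0,0,0.76]]' 1 20
python3 -m jog '[[0.42,-0.63,0,0,0,0],[0.42,-0.63,0,0,0,0],[0.42,-0.63,0,0,0,0],[0.42,-0.63,0,0,0,0],[0.42,-0.63,0,0,0,0],[0.42,-0.63,0,0,0,0],[0.42,-0.63,0,0,0,0],[0.42,-0.63,0,0,0,0],[0.42,-0.63,0,0,0,0],[0.42,-0.63,0,0,0,0],[0.42,-0.63,0,0,0,0],[0.42,-0.63,0,0,0,0],[0.42,-0.63,0,0,0,0],[0.42,-0.63,0,0,0,0],[0.42,-0.63,0,0,0,0],[0.42,-0.63,0,0,0,0],[0.42,-0.63,0,0,0,0],[0.42,-0.63,0,0,0,0],[0,0,0,0,0,0],[0,0,0,0,0,0]]'
cat >> h.py <<'E'
O=np.array([.5557,-.1822,0]);yw=-.31;ex=np.array([np.cos(yw),np.sin(yw),0]);ey=np.array([-ex[1],ex[0],0])
def loc(p):return np.array([(p-O)@ex,(p-O)@ey,p[2]]).round(4)
def st():
    s=telemetry.read_state();F=s["contact_force"]
    print("t",round(s["time"],2),"loc",loc(s["eef_pos"]),"F loc",np.round([F@ex,F@ey,F[2]],1),"rv",s["orientation"].round(3),"gap",round(s["finger_gap"],3))
E
python3 - <<'E'
from h import *
st()
a=[imaging.grab_frame(n)["img"] for n in("wrist","side")]
cv2.imwrite("pics/c2.png",np.hstack([cv2.resize(a[0],(400,300)),cv2.resize(a[1][100:300,250:450],(300,300))]))
E
```

```text
time: 1.13
eef_pos: [0.1834, -0.5974, 0.2743]
orientation: [-3.103, 0.49, 0.0]
contact_force: [0.5, 0.4, -0.2]
finger_gap: 0.324
gripper_force: 0.0
time: 2.8
eef_pos: [0.6105, -0.2565, 0.2734]
orientation: [-3.104, 0.481, 0.001]
contact_force: [-0.3, 0.2, 0.5]
finger_gap: 0.01
gripper_force: 0.0
t 2.8 loc [ 0.0749 -0.054   0.2734] F loc [-0.3  0.   0.5] rv [-3.104e+00  4.810e-01  1.000e-03] gap 0.01
```

View pics/c2.png

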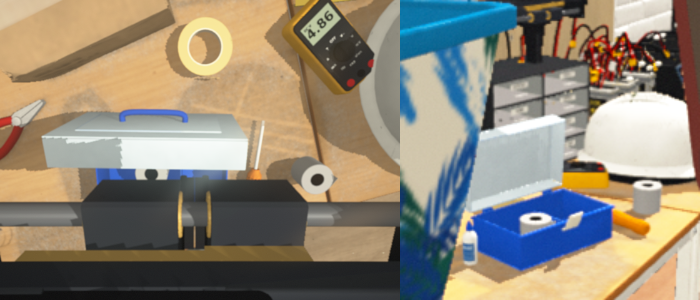

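The wrist view shows the lid's front and top faces meeting along an edge at about rows 137–140 (400-wide scale), columns 47–247. The outer face with its handle slopes away behind it. The side view shows the gripper over the box, clear of everything.

```bash
python3 - <<'E'
from h import *
f=imaging.grab_frame("wrist")
im=f["img"][170:290,60:420]
cv2.imwrite("pics/c3.png",cv2.resize(im,None,fx=2.2,fy=2.2,interpolation=3))
for p in plane(f,[(75,222),(396,224),(75,268)],.2):print(loc(p))
L=[]
for th in(1.2,1.35,1.5):
  for r,h in((.133,.037),(.133,.001),(.0,.037)):
    for y in(.108,-.108):L.append(O+ex*(.067-r*np.cos(th)+h*np.sin(th))+ey*y+[0,0,.062+r*np.sin(th)+h*np.cos(th)])
print(((proj(f,L)-[60,170])*2.2).round(0).reshape(3,-1).tolist())
E
```

```text
[0.0872 0.0955 0.2   ]
[ 0.0859 -0.1111  0.2   ]
[0.0559 0.1002 0.2   ]
[[9.0, 223.0, 723.0, 223.0, 48.0, 307.0, 711.0, 307.0, 160.0, 15.0, 676.0, 15.0], [-2.0, 158.0, 726.0, 158.0, 30.0, 259.0, 716.0, 259.0, 164.0, 10.0, 674.0, 10.0], [-8.0, 88.0, 728.0, 88.0, 15.0, 202.0, 721.0, 202.0, 169.0, 6.0, 673.0, 7.0]]
```

View pics/c3.png

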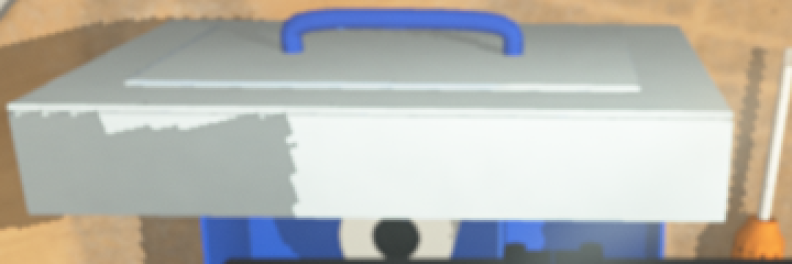

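The crop (origin (60,170), scale 2.2) shows the lid's outer edge at rows 105–115 and its inner edge at about row 217. Against the predicted rows this gives a lid angle of about 1.45, with the outer edge at local x ≈ 0.088 and z ≈ 0.198. I'll go down behind it.

```bash
python3 -m jog '[[0.32,-0.34,0,0,0,0],[0.32,-0.34,0,0,0,0],[0.32,-0.34,0,0,0,0],[0.32,-0.34,0,0,0,0],[0,0,0,0,0,0],[0,0,0.33,0,0,0],[0,0,0.33,0,0,0],[0,0,0.33,0,0,0],[0,0,0.33,0,0,0],[0,0,0.33,0,0,0],[0,0,0.33,0,0,0],[0,0,0.33,0,0,0],[0,0,0.3,0,0,0],[0,0,0,0,0,0],[0,0,0,0,0,0]]' >/dev/null
python3 - <<'E'
from h import *
st()
# wanted arc for the tip: contact r=.113,h=.037, fingertip half width .01 -> tip centre
for th in np.arange(1.45,-.01,-.145):
    r=.113;h=.037
    x=.067-r*np.cos(th)+h*np.sin(th);z=.062+r*np.sin(th)+h*np.cos(th)
    print(round(th,2),round(x+.010*np.sin(th),4),round(z,4))
E
```

```text
t 4.2 loc [ 0.1252 -0.0011  0.1683] F loc [ 0.7 -0.3  0.3] rv [-3.103e+00  4.850e-01  3.000e-03] gap 0.005
1.45 0.1 0.1786
1.3 0.0827 0.1808
1.16 0.065 0.1804
1.01 0.0473 0.1775
0.87 0.0301 0.1722
0.72 0.0136 0.1646
0.58 -0.0018 0.1549
0.43 -0.0157 0.1432
0.29 -0.0278 0.1298
0.14 -0.038 0.1149
-0.0 -0.046 0.099
```

```bash
python3 -m jog '[[-0.13,0,-0.04,0,0,0],[-0.13,0,-0.04,0,0,0],[-0.13,0,-0.04,0,0,0],[-0.13,0,-0.04,0,0,0],[-0.13,0,-0.04,0,0,0],[-0.13,0,-0.04,0,0,0],[-0.13,0,-0.04,0,0,0],[-0.13,0,-0.04,0,0,0]]' >/dev/null
python3 -c "
from h import *
st()"
python3 -m jog '[[-0.11,0,0,0,0,0],[-0.11,0,0,0,0,0],[-0.11,0,0,0,0,0],[-0.11,0,0,0,0,0],[-0.11,0,0.02,0,0,0],[-0.11,0,0.02,0,0,0],[-0.11,0,0.02,0,0,0],[-0.11,0,0.02,0,0,0]]' >/dev/null
python3 - <<'E'
from h import *
st()
a=[imaging.grab_frame(n)["img"] for n in("wrist","side")]
cv2.imwrite("pics/c4.png",np.hstack([cv2.resize(a[0],(400,300)),cv2.resize(a[1][100:300,250:450],(300,300))]))
E
```

```text
t 4.87 loc [ 0.0837 -0.0011  0.1828] F loc [-0.4 -0.5 -0. ] rv [ 3.104 -0.485  0.   ] gap 0.007
t 5.53 loc [ 0.0485 -0.0011  0.179 ] F loc [0.2 0.  0.3] rv [-3.104  0.485  0.   ] gap 0.001
```

View pics/c4.png

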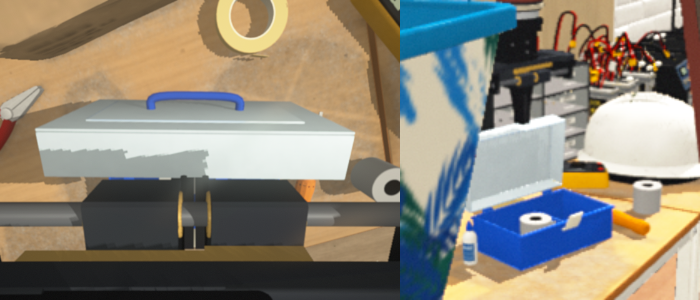

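The side view shows the lid's corner still near (359,180), so the lid seems hardly moved. I'll check where the TCP projects and what the lid's edge measures now.

```bash
python3 - <<'E'
from h import *
p=telemetry.read_state()["eef_pos"]
F={n:imaging.grab_frame(n) for n in("wrist","side","top")}
for n,f in F.items():
    print(n,"tcp px",proj(f,[p,p+[0,0,.07]]).round(0).tolist(),"cam loc",loc(f["cam_to_world"][:3,3]),"axis",(f["cam_to_world"][:3,2]).round(2))
    for th in(.8,1.0,1.2,1.45):
      L=[]
      for r,h in((.133,.037),(.133,.001)):
        for y in(.108,-.108):L.append(O+ex*(.067-r*np.cos(th)+h*np.sin(th))+ey*y+[0,0,.062+r*np.sin(th)+h*np.cos(th)])
      print(th,proj(f,L).round(0).tolist())
t=cv2.resize(F["top"]["img"][170:310,280:440],(457,400),interpolation=3)
s=cv2.resize(F["side"]["img"][120:290,270:410],(329,400),interpolation=3)
cv2.imwrite("pics/c5.png",np.hstack([t,s]))
E
```

```text
wrist tcp px [[310.0, 282.0], [310.0, 361.0]] cam loc [ 0.1211 -0.0013  0.3687] axis [-0.25  0.08 -0.96]
0.8 [[93.0, 374.0], [524.0, 374.0], [121.0, 388.0], [496.0, 388.0]]
1.0 [[74.0, 338.0], [542.0, 339.0], [103.0, 372.0], [514.0, 373.0]]
1.2 [[58.0, 288.0], [558.0, 288.0], [85.0, 343.0], [532.0, 343.0]]
1.45 [[46.0, 209.0], [570.0, 210.0], [65.0, 287.0], [551.0, 287.0]]
side tcp px [[330.0, 193.0], [330.0, 167.0]] cam loc [-1.0785  0.9981  0.604 ] axis [ 0.5  -0.79 -0.36]
0.8 [[310.0, 204.0], [372.0, 187.0], [317.0, 216.0], [379.0, 198.0]]
1.0 [[303.0, 198.0], [366.0, 182.0], [311.0, 208.0], [374.0, 191.0]]
1.2 [[296.0, 193.0], [359.0, 178.0], [305.0, 201.0], [367.0, 185.0]]
1.45 [[288.0, 191.0], [350.0, 176.0], [296.0, 195.0], [359.0, 180.0]]
top tcp px [[368.0, 226.0], [371.0, 219.0]] cam loc [-0.2531  0.044   1.4316] axis [ 0.19 -0.01 -0.98]
0.8 [[321.0, 231.0], [405.0, 256.0], [318.0, 243.0], [401.0, 268.0]]
1.0 [[324.0, 220.0], [409.0, 246.0], [320.0, 233.0], [404.0, 259.0]]
1.2 [[327.0, 209.0], [412.0, 235.0], [323.0, 223.0], [408.0, 249.0]]
1.45 [[331.0, 196.0], [416.0, 222.0], [327.0, 210.0], [412.0, 236.0]]
```

View pics/c5.png

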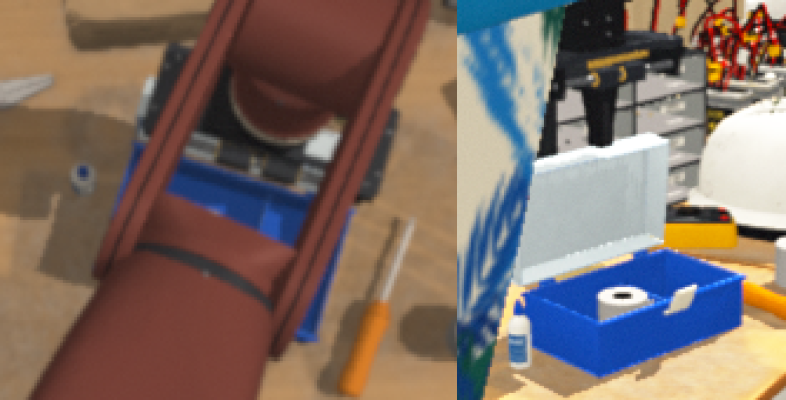

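The crop shows the lid unmoved: its right corner is at crop (667,135), which is px (359,177). The finger column ends visibly at px (331,182), although the TCP should project to (330,193). I'll look closely at the fingertip, which I need to understand before pushing on.

```bash
python3 - <<'E'
from h import *
w=imaging.grab_frame("wrist");s=imaging.grab_frame("side")
a=cv2.resize(s["img"][140:210,300:370],(400,400),interpolation=cv2.INTER_CUBIC)
b=cv2.resize(w["img"][230:430,210:410],(400,400),interpolation=cv2.INTER_CUBIC)
cv2.imwrite("pics/c6.png",np.hstack([a,b]))
p=telemetry.read_state()["eef_pos"]
for z in(0,.01,.02,.03,.04):
  for x in(-.01,.01): print(z,x,((proj(s,[p+ex*x+[0,0,z]])-[300,140])*400/70).round(0),((proj(w,[p+ex*x+[0,0,z]])-[210,230])*2).round(0))
E
```

```text
0 -0.01 [[187. 306.]] [[201. 142.]]
0 0.01 [[157. 298.]] [[201.  65.]]
0.01 -0.01 [[187. 285.]] [[201. 160.]]
0.01 0.01 [[157. 277.]] [[201.  78.]]
0.02 -0.01 [[186. 264.]] [[201. 179.]]
0.02 0.01 [[157. 255.]] [[201.  94.]]
0.03 -0.01 [[186. 242.]] [[201. 200.]]
0.03 0.01 [[156. 234.]] [[201. 111.]]
0.04 -0.01 [[186. 220.]] [[201. 224.]]
0.04 0.01 [[156. 213.]] [[201. 130.]]
```

View pics/c6.png

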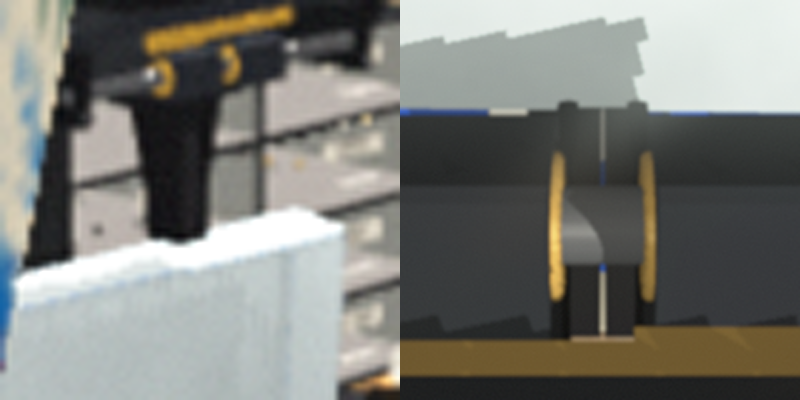

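Both views put the fingers' lower end at z ≈ 0.205, just over the lid's edge: side crop row 243, wrist crop row 104. The reported TCP is at 0.179, so the fingers passed over the lid. I'll raise the tool and measure in the side image where the fingers really end relative to the TCP.

```bash
python3 -m jog '[[0,0,-0.35,0,0,0],[0,0,-0.35,0,0,0],[0,0,-0.35,0,0,0],[0,0,-0.35,0,0,0],[0,0,0,0,0,0],[0,0,0,0,0,0]]'
python3 - <<'E'
from h import *
st()
p=telemetry.read_state()["eef_pos"]
s=imaging.grab_frame("side");w=imaging.grab_frame("wrist");
q=proj(s,[p,p+[0,0,.03]]);print(q.round(1).tolist())
c=int(q[0,0]);g=s["img"].max(2)
for r in range(int(q[0,1])-24,int(q[0,1])+8):print(r,g[r,c-10:c+12].tolist())
g=w["img"].max(2);q=proj(w,[p,p+[0,0,.03],p+ex*.01,p+ex*.01+[0,0,.03]]);print(q.round(0).tolist())
print([(r,int(g[r,295]),int(g[r,325])) for r in range(250,320,3)])
cv2.imwrite("pics/c7.png",np.hstack([cv2.resize(s["img"][130:210,290:370],(400,400),interpolation=3),cv2.resize(w["img"][200:400,210:410],(400,400),interpolation=3)]))
E
```

```text
time: 6.38
eef_pos: [0.6031, -0.1987, 0.2376]
orientation: [3.103, -0.485, 0.006]
contact_force: [-0.6, 0.1, -0.4]
finger_gap: 0.005
gripper_force: 0.0
t 6.38 loc [ 0.0502 -0.0012  0.2376] F loc [-0.6 -0.1 -0.4] rv [ 3.103 -0.485  0.006] gap 0.005
[[329.6, 170.9], [329.4, 159.4]]
146 [63, 64, 64, 64, 54, 30, 24, 23, 23, 24, 23, 22, 29, 35, 35, 34, 27, 43, 57, 63, 63, 62]
147 [63, 66, 61, 64, 58, 37, 24, 21, 23, 25, 24, 23, 29, 37, 35, 31, 28, 44, 64, 61, 66, 63]
148 [63, 63, 63, 67, 58, 45, 27, 25, 23, 17, 20, 23, 34, 36, 35, 30, 28, 45, 67, 61, 63, 60]
149 [64, 63, 65, 64, 60, 45, 25, 23, 24, 22, 23, 21, 33, 38, 37, 32, 33, 52, 65, 63, 55, 57]
150 [64, 63, 61, 64, 60, 55, 28, 19, 25, 23, 28, 26, 25, 37, 34, 33, 32, 54, 76, 83, 84, 94]
151 [60, 62, 62, 64, 61, 54, 28, 26, 23, 21, 22, 24, 29, 39, 36, 28, 42, 86, 115, 122, 124, 134]
152 [60, 60, 59, 61, 64, 59, 28, 20, 25, 22, 23, 26, 29, 33, 35, 32, 58, 113, 138, 139, 136, 142]
153 [65, 61, 54, 54, 63, 63, 28, 21, 26, 25, 25, 23, 27, 38, 35, 30, 60, 119, 139, 139, 139, 139]
154 [62, 73, 84, 98, 112, 96, 30, 26, 25, 27, 26, 23, 26, 32,
[... 2344 characters left out ...]
8, 135, 140, 137, 136, 138]
176 [188, 189, 187, 188, 194, 208, 208, 207, 197, 194, 186, 177, 157, 147, 139, 139, 140, 137, 137, 136, 136, 136]
177 [187, 190, 190, 189, 187, 192, 195, 196, 188, 187, 190, 185, 180, 177, 174, 169, 164, 152, 144, 137, 138, 133]
[[311.0, 282.0], [311.0, 308.0], [311.0, 262.0], [311.0, 285.0]]
[(250, 220, 200), (253, 212, 152), (256, 179, 155), (259, 126, 156), (262, 72, 155), (265, 66, 154), (268, 65, 154), (271, 64, 154), (274, 63, 153), (277, 120, 152), (280, 137, 127), (283, 64, 90), (286, 65, 86), (289, 66, 83), (292, 65, 78), (295, 65, 73), (298, 63, 68), (301, 62, 64), (304, 61, 58), (307, 59, 56), (310, 58, 51), (313, 57, 47), (316, 55, 44), (319, 52, 43)]
```

The fingers end at side row 159.7, where the TCP should be at row 170.9, so the tips are about 29 mm higher than the reported TCP. I'll treat the tip height as z + 0.029, go back behind the lid and come down lower.

```bash
python3 -m jog '[[0.31,0,0,0,0,0],[0.31,0,0,0,0,0],[0.31,0,0,0,0,0],[0.31,0,0,0,0,0],[0.31,0,0,0,0,0],[0.31,0,0,0,0,0],[0,0,0,0,0,0],[0,0,0.3,0,0,0],[0,0,0.3,0,0,0],[0,0,0.3,0,0,0],[0,0,0.3,0,0,0],[0,0,0.3,0,0,0],[0,0,0.3,0,0,0],[0,0,0.3,0,0,0],[0,0,0.3,0,0,0],[0,0,0,0,0,0]]' >/dev/null
python3 -c "
from h import *
st()"
python3 -m jog '[[-0.13,0,-0.03,0,0,0],[-0.13,0,-0.03,0,0,0],[-0.13,0,-0.03,0,0,0],[-0.13,0,-0.03,0,0,0],[-0.13,0,-0.03,0,0,0],[-0.13,0,-0.03,0,0,0],[-0.13,0,-0.03,0,0,0],[-0.13,0,-0.03,0,0,0],[-0.13,0,0,0,0,0],[-0.13,0,0,0,0,0]]' >/dev/null
python3 - <<'E'
from h import *
st()
s=imaging.grab_frame("side")
h=cv2.cvtColor(s["img"],cv2.COLOR_BGR2HSV)
g=s["img"].min(2); m=(g>120).astype(np.uint8); m[:150]=0;m[220:]=0;m[:,:290]=0;m[:,385:]=0
n,l,stt,c=cv2.connectedComponentsWithStats(m);i=1+stt[1:,4].argmax();print("lid bbox",stt[i])
ys,xs=np.nonzero(l==i);k=xs>=xs.max()-1;print("right edge top",xs.max(),ys[k].min())
E
```

```text
t 7.82 loc [ 0.1214 -0.0009  0.1352] F loc [-0.8  0.1 -1. ] rv [-3.102  0.485  0.008] gap 0.004
t 8.65 loc [ 0.0712 -0.001   0.1494] F loc [1.  1.1 1.2] rv [ 3.104e+00 -4.850e-01  1.000e-03] gap 0.006
lid bbox [ 298  170   87   50 2969]
right edge top 384 170
```

```bash
cat >> h.py <<'E'
def lid():
    "lid angle from the top camera/wrist: best match of bright-to-dark rows at the lid's inner (lower) edge right side"
    w=imaging.grab_frame("wrist");s=imaging.grab_frame("side")
    g=w["img"].min(2)
    for c in(150,480):
        r=np.nonzero(g[:,c]>110)[0]; print("wrist col",c,"bright runs",[(int(a[0]),int(a[-1])) for a in np.split(r,np.nonzero(np.diff(r)>2)[0]+1) if len(a)>5])
    for th in(0,.2,.4,.6,.8,1.0,1.1,1.2,1.3,1.45):
        L=[O+ex*(.067-.133*np.cos(th)+h*np.sin(th))-ey*.06+[0,0,.062+.133*np.sin(th)+h*np.cos(th)] for h in(.037,.001)]
        L2=[O+ex*(.067-.133*np.cos(th)+h*np.sin(th))-ey*.108+[0,0,.062+.133*np.sin(th)+h*np.cos(th)] for h in(.037,.001)]
        print(th,"wrist rows",proj(w,L)[:,1].round(0),"side",proj(s,L2).round(0).tolist())
    return w,s
E
python3 - <<'E'
from h import *
w,s=lid()
g=s["img"]
for r in range(172,206,2):print(r,[int(v) for v in g[r,340:384,0][::2]])
E
```

```text
wrist col 150 bright runs [(0, 33), (84, 301)]
wrist col 480 bright runs [(0, 311)]
0 wrist rows [443. 409.] side [[390.0, 223.0], [390.0, 236.0]]
0.2 wrist rows [460. 430.] side [[388.0, 213.0], [390.0, 226.0]]
0.4 wrist rows [470. 447.] side [[384.0, 203.0], [388.0, 217.0]]
0.6 wrist rows [470. 458.] side [[379.0, 195.0], [384.0, 207.0]]
0.8 wrist rows [455. 460.] side [[372.0, 187.0], [379.0, 198.0]]
1.0 wrist rows [423. 450.] side [[366.0, 182.0], [374.0, 191.0]]
1.1 wrist rows [400. 439.] side [[362.0, 179.0], [371.0, 188.0]]
1.2 wrist rows [373. 424.] side [[359.0, 178.0], [367.0, 185.0]]
1.3 wrist rows [340. 405.] side [[355.0, 177.0], [364.0, 182.0]]
1.45 wrist rows [286. 368.] side [[350.0, 176.0], [359.0, 180.0]]
172 [133, 129, 106, 128, 176, 175, 174, 178, 172, 179, 197, 189, 181, 174, 175, 158, 127, 94, 50, 25, 43, 224]
174 [131, 130, 107, 127, 175, 175, 175, 173, 177, 176, 175, 163, 132, 97, 71, 85, 107, 86, 53, 25, 173, 244]
176 [131, 131, 104, 128, 175, 176, 174, 171, 150, 113, 78, 74, 100, 115, 132, 135, 131, 119, 52, 135, 239, 236]
178 [143, 137, 108, 125, 155, 118, 
[... 868 characters left out ...]
 217, 219]
194 [182, 185, 186, 186, 184, 181, 182, 182, 192, 204, 207, 205, 206, 178, 128, 129, 146, 204, 212, 212, 215, 215]
196 [184, 183, 183, 184, 181, 181, 179, 183, 202, 205, 201, 201, 205, 154, 130, 130, 148, 202, 206, 210, 211, 214]
198 [185, 186, 181, 184, 180, 180, 179, 182, 200, 203, 203, 204, 195, 129, 128, 128, 153, 202, 203, 203, 212, 214]
200 [181, 182, 184, 178, 179, 180, 177, 186, 200, 200, 201, 199, 200, 176, 170, 202, 183, 198, 207, 202, 209, 210]
202 [183, 177, 177, 179, 179, 177, 177, 194, 200, 200, 201, 199, 183, 177, 193, 215, 218, 203, 192, 199, 210, 209]
204 [176, 177, 176, 177, 179, 172, 179, 199, 200, 201, 199, 197, 150, 108, 169, 229, 229, 229, 220, 214, 210, 207]
```

The side image now shows the outer corner at about (359,178) and the inner at about (368,184). The lid is at about 1.2 and follows the finger, with contact at r ≈ 0.11. I'll continue along the arc.

```bash
python3 -m jog '[[-0.106,0,0,0,0,0],[-0.106,0,0,0,0,0],[-0.106,0,0.01,0,0,0],[-0.106,0,0.01,0,0,0],[-0.106,0,0.02,0,0,0],[-0.114,0,0.03,0,0,0],[-0.114,0,0.035,0,0,0],[-0.114,0,0.04,0,0,0],[-0.114,0,0.05,0,0,0],[-0.114,0,0.05,0,0,0],[-0.114,0,0.055,0,0,0],[-0.114,0,0.06,0,0,0]]' >/dev/null
python3 -c "
from h import *
st()"
python3 -m jog '[[-0.112,0,0.07,0,0,0],[-0.112,0,0.08,0,0,0],[-0.112,0,0.09,0,0,0],[-0.112,0,0.1,0,0,0],[-0.112,0,0.1,0,0,0],[-0.112,0,0.1,0,0,0],[0,0,0,0,0,0]]' >/dev/null
python3 - <<'E'
from h import *
st()
w=imaging.grab_frame("wrist");s=imaging.grab_frame("side")
cv2.imwrite("pics/c8.png",np.hstack([cv2.resize(w["img"],(400,300)),cv2.resize(s["img"][130:290,270:430],(300,300),interpolation=3)]))
E
```

```text
t 9.8 loc [ 0.0178 -0.0011  0.1344] F loc [-0.3  1.2  1.9] rv [ 3.104 -0.485  0.   ] gap 0.009
t 10.38 loc [-0.0103 -0.001   0.1113] F loc [-1.2 -0.3  0.5] rv [-3.103  0.485  0.004] gap 0.003
```

View pics/c8.png

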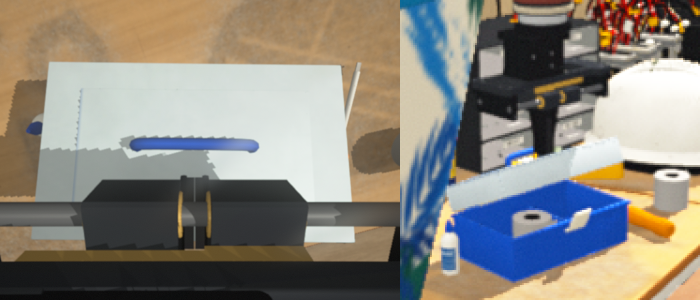

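The side view shows the lid well down, at roughly 0.4, with the finger on its front part and the box unmoved. I'll follow the arc to shut.

```bash
python3 -m jog '[[-0.08,0,0.09,0,0,0],[-0.08,0,0.09,0,0,0],[-0.08,0,0.09,0,0,0],[-0.05,0,0.09,0,0,0],[-0.05,0,0.09,0,0,0],[-0.05,0,0.095,0,0,0],[-0.05,0,0.095,0,0,0],[-0.04,0,0.1,0,0,0],[-0.04,0,0.1,0,0,0],[-0.04,0,0.1,0,0,0],[0,0,0,0,0,0],[0,0,0,0,0,0]]' >/dev/null
python3 -c "
from h import *
st()"
python3 -m jog '[[0,0,0.05,0,0,0],[0,0,0.05,0,0,0],[0,0,0,0,0,0],[0,0,0,0,0,0]]' >/dev/null
python3 -c "
from h import *
st()"
```

```text
t 11.48 loc [-0.0312 -0.0011  0.0748] F loc [ 0.   0.2 -0.3] rv [-3.104e+00  4.850e-01  1.000e-03] gap 0.007
t 11.82 loc [-0.0309 -0.0011  0.0712] F loc [-0.5 -0.3 -0.7] rv [-3.104  0.485 -0.   ] gap 0.006
```

```bash
for i in 1 2 3; do python3 -m jog '[[0,0,0.05,0,0,0],[0,0,0,0,0,0],[0,0,0,0,0,0]]' >/dev/null
python3 -c "
from h import *
st()"; done
```

```text
t 12.07 loc [-0.0306 -0.0011  0.0704] F loc [-3.7  1.   7.3] rv [ 3.104e+00 -4.850e-01  1.000e-03] gap 0.004
t 12.32 loc [-0.0305 -0.0012  0.0702] F loc [-9.9  0.8 18.9] rv [ 3.104e+00 -4.850e-01  1.000e-03] gap 0.007
t 12.57 loc [-0.0305 -0.0012  0.07  ] F loc [-16.7   2.7  32.3] rv [ 3.103e+00 -4.840e-01  1.000e-03] gap 0.008
```

The lid bottoms out at reported z = 0.070, which puts the tip at 0.099. That is exactly the shut lid's top height. Now I'll lift off, move forward and lower the tool in front of the latch.

```bash
python3 -m jog '[[0,0,-0.1,0,0,0],[0,0,-0.22,0,0,0],[0,0,-0.22,0,0,0],[0,0,-0.22,0,0,0],[0,0,-0.22,0,0,0],[0,0,-0.22,0,0,0],[0,0,0,0,0,0],[-0.32,0,0,0,0,0],[-0.32,0,0,0,0,0],[-0.32,0,0,0,0,0],[-0.32,0,0,0,0,0],[-0.32,0,0,0,0,0],[-0.32,0,0,0,0,0],[-0.32,0,0,0,0,0],[0,0,0,0,0,0],[0,0,0,0,0,0]]' >/dev/null
python3 - <<'E'
from h import *
st()
w=imaging.grab_frame("wrist");s=imaging.grab_frame("side")
P=[O+ex*x+ey*y+[0,0,z] for x,y,z in((-.064,.1085,.099),(-.064,-.1085,.099),(-.071,.1105,.062),(-.071,-.1105,.062),(-.071,0,.081),(-.085,0,.078))]
g=s["img"][170:290,270:410].copy()
for q in proj(s,P):cv2.circle(g,tuple(int(v) for v in (q-[270,170]).round()),0,(0,0,255),-1)
g=cv2.resize(g,(466,400),interpolation=cv2.INTER_NEAREST)
cv2.imwrite("pics/c9.png",np.hstack([cv2.resize(w["img"],(330,248)).copy() if 0 else cv2.copyMakeBorder(cv2.resize(w["img"],(330,248)),0,152,0,0,0),g]))
E
```

```text
t 13.9 loc [-0.1206 -0.0011  0.1133] F loc [ 0.3 -0.4 -0.1] rv [ 3.104e+00 -4.860e-01  1.000e-03] gap 0.003
```

View pics/c9.png

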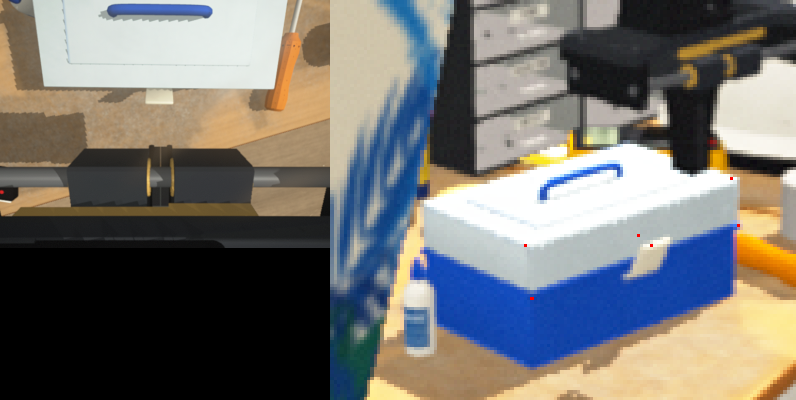

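The side view shows the lid shut flat, its corners on the predicted points, and the latch still tipped out at about (650,255). The wrist view shows the latch at column 159, in line with the fingers at column 160. I'll lower the tool and push the latch slowly.

```bash
python3 -m jog '[[0,0,0.27,0,0,0],[0,0,0.27,0,0,0],[0,0,0.27,0,0,0],[0,0,0.27,0,0,0],[0,0,0.27,0,0,0],[0,0,0.27,0,0,0],[0,0,0.27,0,0,0],[0,0,0,0,0,0],[0,0,0,0,0,0]]' >/dev/null
python3 -c "
from h import *
st()"
python3 -m jog '[[0.03,0,0,0,0,0],[0.03,0,0,0,0,0],[0.03,0,0,0,0,0],[0.03,0,0,0,0,0],[0.03,0,0,0,0,0],[0.03,0,0,0,0,0],[0.03,0,0,0,0,0],[0.03,0,0,0,0,0],[0.03,0,0,0,0,0],[0.03,0,0,0,0,0],[0.03,0,0,0,0,0],[0.03,0,0,0,0,0],[0.03,0,0,0,0,0],[0.03,0,0,0,0,0],[0.03,0,0,0,0,0],[0.03,0,0,0,0,0],[0.03,0,0,0,0,0],[0.03,0,0,0,0,0]]' >/dev/null
python3 -c "
from h import *
st()"
```

```text
t 14.75 loc [-0.1214 -0.001   0.0367] F loc [0.5 0.2 0.4] rv [-3.103e+00  4.850e-01  3.000e-03] gap -0.0
t 16.25 loc [-0.0991 -0.0011  0.0376] F loc [-2.4 -0.8  0.6] rv [-3.104e+00  4.850e-01  1.000e-03] gap 0.003
```

Contact with the latch begins (Fx −2.4 N). I'll continue slowly and watch the force.

```bash
python3 -m jog '[[0.025,0,0,0,0,0],[0.025,0,0,0,0,0],[0.025,0,0,0,0,0],[0.025,0,0,0,0,0],[0.025,0,0,0,0,0],[0.025,0,0,0,0,0]]' >/dev/null
python3 -c "
from h import *
st()"
for i in 1 2 3; do python3 -m jog '[[0.02,0,0,0,0,0],[0.02,0,0,0,0,0],[0.02,0,0,0,0,0]]' >/dev/null
python3 -c "
from h import *
st()"; done
```

```text
t 16.75 loc [-0.0928 -0.0011  0.0377] F loc [-0.8 -0.5  1. ] rv [ 3.104 -0.485  0.   ] gap 0.004
t 17.0 loc [-0.0904 -0.0011  0.0377] F loc [-1.2 -0.1  0.9] rv [ 3.104 -0.485  0.   ] gap 0.006
t 17.25 loc [-0.0881 -0.0011  0.0376] F loc [-1.2 -0.1  1.1] rv [ 3.104 -0.485  0.   ] gap 0.005
t 17.5 loc [-0.087  -0.0011  0.0375] F loc [-8.8 -0.1  8.5] rv [-3.103  0.485  0.005] gap 0.008
```

```bash
python3 -m jog '[[0,0,0,0,0,0],[0,0,0,0,0,0]]' >/dev/null
python3 -c "
from h import *
st()"
python3 -m jog '[[0.015,0,0,0,0,0],[0.015,0,0,0,0,0],[0,0,0,0,0,0]]' >/dev/null
python3 -c "
from h import *
st()"
```

```text
t 17.67 loc [-0.0871 -0.0011  0.0374] F loc [-6.4 -0.6  5.9] rv [-3.103  0.485  0.005] gap 0.003
t 17.92 loc [-0.0871 -0.0011  0.0374] F loc [-11.   -0.6   9.9] rv [-3.103  0.485  0.009] gap 0.006
```

```bash
python3 -m jog '[[-0.1,0,0,0,0,0],[-0.2,0,0,0,0,0],[-0.25,0,0,0,0,0],[-0.25,0,0,0,0,0],[-0.1,0,0,0,0,0],[0,0,0,0,0,0],[0,0,-0.3,0,0,0],[0,0,-0.3,0,0,0],[0,0,-0.3,0,0,0],[0,0,-0.3,0,0,0],[0,0,-0.3,0,0,0],[0,0,-0.3,0,0,0],[0,0,-0.2,0,0,0],[0,0,0,0,0,0],[0,0,0,0,0,0]]' >/dev/null
python3 - <<'E'
from h import *
st()
w=imaging.grab_frame("wrist");s=imaging.grab_frame("side")
def latch(th,y):
    u=np.array([-np.sin(th),np.cos(th)]);n=np.array([-np.cos(th),-np.sin(th)])
    b=np.array([-.067,.05]);tip=b+.031*u;c=[b+.001*u+.004*n,tip+.004*n,tip]
    return [O+ex*x+ey*y+[0,0,z] for x,z in c]
for th in(0,.1,.2,.45):
    print(th,"wrist rows base,tip outer,tip inner",proj(w,latch(th,0))[:,1].round(1),"side +y/-y corners",proj(s,latch(th,.015)).round(1).tolist(),proj(s,latch(th,-.015)).round(1).tolist())
print("lid edge wrist row",proj(w,[O-.064*ex+[0,0,.099]]).round(1), proj(w,latch(0,.015))[1],proj(w,latch(0,-.015))[1])
c=int(proj(w,latch(0,0))[1,0]);q=int(proj(w,latch(0,0))[1,1])
print("wrist",c,[(r,w["img"][r,c].tolist(),w["img"][r,c+60].tolist()) for r in range(q-24,q+26,2)])
# side: whiteish latch mask (red channel high) against the blue body / lid
g=s["img"]; r0,c0=proj(s,latch(0,0))[1][::-1].round().astype(int)
for r in range(r0-4,r0+16):print(r,g[r,c0-10:c0+14,2].tolist())
print(c0-10)
E
```

```text
t 19.17 loc [-0.1201 -0.0012  0.1179] F loc [ 0.   0.7 -0. ] rv [ 3.103e+00 -4.850e-01  2.000e-03] gap 0.002
0 wrist rows base,tip outer,tip inner [166.4 171.6 164. ] side +y/-y corners [[358.0, 252.7], [358.0, 241.5], [356.9, 241.1]] [[366.5, 249.7], [366.6, 238.6], [365.4, 238.2]]
0.1 wrist rows base,tip outer,tip inner [166.5 177.2 169.8] side +y/-y corners [[358.0, 252.9], [358.9, 242.0], [357.8, 241.5]] [[366.5, 249.9], [367.4, 239.1], [366.3, 238.6]]
0.2 wrist rows base,tip outer,tip inner [166.5 182.6 175.5] side +y/-y corners [[358.0, 253.0], [359.7, 242.7], [358.6, 242.0]] [[366.5, 250.0], [368.3, 239.8], [367.2, 239.1]]
0.45 wrist rows base,tip outer,tip inner [166.2 194.4 188.4] side +y/-y corners [[358.0, 253.4], [361.7, 244.7], [360.7, 243.6]] [[366.5, 250.4], [370.2, 241.7], [369.2, 240.7]]
lid edge wrist row [[308.1 161. ]] [280.44065943 171.55298064] [336.33418812 171.56547323]
wrist 308 [(147, [229, 233, 227], [231, 235, 229]), (149, [229, 233, 226], [230, 235, 228]), (151, [229, 233, 226], [230, 235, 228]), (153, [228, 233, 226], [231, 235, 229]), (155, [228, 233, 2
[... 2474 characters left out ...]
, 214, 214, 212, 212, 212, 210, 183, 48, 14, 19, 19, 19, 21, 20]
250 [66, 44, 24, 21, 13, 12, 36, 131, 215, 218, 215, 216, 216, 209, 207, 184, 116, 29, 15, 20, 21, 19, 15, 20]
251 [17, 20, 16, 16, 19, 20, 69, 157, 217, 219, 215, 215, 193, 136, 102, 78, 40, 18, 12, 20, 17, 17, 21, 17]
252 [16, 21, 16, 23, 17, 65, 157, 222, 215, 197, 140, 120, 89, 46, 19, 21, 20, 16, 22, 19, 19, 18, 18, 22]
253 [18, 18, 19, 16, 21, 57, 123, 147, 117, 91, 51, 38, 25, 18, 17, 12, 18, 19, 17, 18, 19, 15, 22, 16]
254 [22, 12, 21, 15, 22, 23, 47, 53, 36, 22, 17, 19, 9, 15, 20, 18, 18, 23, 16, 14, 17, 16, 22, 17]
255 [23, 19, 20, 16, 18, 17, 19, 20, 16, 19, 14, 14, 16, 18, 18, 14, 15, 18, 17, 19, 16, 19, 18, 19]
352
```

The latch edges are vertical in the side image: the left edge is at column 359.4 and the right at 369 over all rows. In the wrist view the latch reaches 9.5 rows past the lid's edge, where 10.6 is predicted for angle 0. So it is flat, the lid is shut and the robot is clear.

```bash
python3 -c "
from cell import job
print(job.hand_in())"
```

```text
the job is handed in; nothing more can be done
None
```

The toolbox lid was pushed fully shut, then the latch was pushed flat against the front; the camera measurements agree with both, and the job was handed in about 19 s into the 62 s limit, with the result not reported back.

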